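# Load the bench dryer and hold its sprung lid at the set vent angle

## Robot

A 7-joint arm with a two-finger parallel gripper is mounted at the origin on a cart in front of the work surface, level with it; the furniture and walls round the work are solid. World frame = base frame: x ahead of the robot, y to its left, z up, the work surface at z = 0. Lengths are in m, angles in degrees, forces in N, time in s.
With the tool pointing down it reaches from about 0.425 to 0.875 m from the base axis. Payload 4.7 kg.
Tool frame: the origin (TCP) lies on the centre line of the jaws, within the pads' length; the fingertips stand 14 mm ahead of it and the grasp point (between the pads) lies 5 mm behind it; z points along the fingers, y is the line along which they close (so a half turn about z gives the same grasp; the last joint's range is limited). The gripper opens to 87 mm and grips with 3 to 60 N. Pads are 19 mm wide; open, the fingers measure 117 mm over their backs; the gripper's body (75 mm by 190 mm) begins 51 mm behind the grasp point.
Start: joints at [-64.796, 18.392, -4.016, 83.108, 1.295, 78.541, -3.26], TCP at [0.269, 0.592, 0.237] pointing down, gripper open.
Joint ranges: [-163.93, 163.93], [-17.29, 119.83], [-79.2, 71.16], [3.27, 140.29], [-89.18, 269.18], [5.43, 117.66], [-154.24, 154.24]. Speed limits (degrees/s): [147.25, 147.25, 180, 180, 180, 180, 180].

## Interface

Orientations are given as [roll, pitch, yaw] about the fixed x, y, z axes, in that order (R = Rz(yaw) Ry(pitch) Rx(roll)).
In Python, from cell import env gives the robot as it stands.
- The arm moves only by the tool jog_arm, never from a script. Its argument "motion" is a list that holds one entry, the list of rows, each a list of 7 numbers: the shift along the tool's x, y, z in units of 0.1 m (1.0 is 0.1 m), then the turn, a rotation vector about the tool's x, y, z in units of 180 degrees (1.0 is 180 degrees), then the closure, from 0 (fully open) to 1 (shut). A call has 1 to 5 rows; each row is the pose to reach, as a shift and turn from the pose commanded when the call began, along the tool's axes at that moment, turning the shorter way round; what a row does not reach only later rows make up. A row lasts 1/10 s, in which the tool goes at most 50 mm and 8.59 degrees, less where a joint would pass 70% of its speed; a pose out of reach is approached as far as the arm can. A call with a number of a shift or a turn outside -1 to 1 is refused whole. A call with a gripper value outside its range is refused whole. The fingers move at their own pace and stop on an object; "grip_force" is the grip in N (left out, the last holds). Time passes only in rows, so rows that repeat a pose let the fingers close. It gives the time, the measured TCP pose, the force, the opening and the grip force at its end, in the units of the state.
- env.get_obs(): the state, without advancing time (a new reading comes with each control period).
- env.read_camera(name): name is "scene" or "top" or "wrist"; returns (picture, depth): 384x512x3 uint8, red, green, blue; 384x512 float32, m along the optical axis (not along the pixel's ray), 0 where there is no reading.
- env.camera_info(name): a dict with "camera_matrix" (3x3 intrinsics, pixels), "origin" and "orientation" of the camera in the world; the wrist camera has in their place "mount" (4x4, takes a point from camera to tool coordinates, whose origin is the TCP and whose axes are the flange's). Camera axes: x right, y down, z forward; pixel columns grow to the right and rows downward; lengths in m; the calibration is good to about 2 mm. A picture is of the moment at which its call begins: read the wrist's pose just before it. camera_info takes no time and is no camera call.
- env.sign_off(): hands the job in; it is judged then, once.
The state is a dict: "time_s": time; "qpos": joint angles; "joint_velocities": joint speeds; "effort": joint torques, N m; "tool_pos": TCP position; "tool_rot": TCP orientation; "force": force on the tool from outside, world axes, zero at the start; "wrist_torque": the same for the moment, N m; "grip_width": finger opening in m; "grasp_force": force on a finger pad.
Only numpy, scipy, OpenCV 4.12 (cv2) and the standard library are available. Lean on these libraries where they do the work, as an engineer would, in place of code of your own. Each camera call takes 0.05 s, during which the arm holds its last target. There are 200 camera calls.

## Task

Slide the tray with the bracelet on it through the slot in the front of the grey bench dryer until it stops at the back, with the bracelet still on it. Then lift the dryer's sprung lid by its bar handle until the lid's pointer is level with the set index pointer beside it, and finish while still holding the lid there with the gripper. Leave the index pointer and the other things on the table where they are.

Things in the scene. Friction and masses are not known exactly. Their poses are not given: they have to be found in the camera images.
- dryer: Grey bench dryer, fixed, 110 (x) x 130 (y) x 62 mm high without lid; origin under its centre, x from front to back, y to its left, z up. Slot in the front at table level, 90 mm wide, 28 mm high, no floor (the tray slides on the table), back stop at x = +45 mm. Steel guides, 22 mm high, flare from the slot to 25 mm ahead of the front face. Scale and index on the left, y = +63 to +95 mm.
- dryer_mouth (a point): Middle of the slot at the front face, on the table (dryer frame -55, 0, 0 mm). Axes as the dryer's.
- dryer_hinge (a point): Point on the hinge line of the lid (along the dryer's y) midway across the dryer: dryer frame +55, 0, +66 mm. Axes as the dryer's.
- lid (a joint): Angle of the sprung lid in rad: 0 shut, grows as its front edge rises, stop at 1.3. The spring pulls it shut with 0.24 N m plus 0.6 N m/rad: about 3 N at the bar shut, 7 N at 0.7 rad. It snaps shut when let go.
- lid_bar: Grip of the lid's bar handle: round black sleeve, 11 mm diameter, 56 mm long along the dryer's y, that turns freely on its rod between two 8 mm posts. Origin at its middle; with the lid shut it is 102 mm in front of the hinge line and 36 mm above it, 33 mm above the lid's top, 102 mm above the table. The sleeve turns, so a gripper that pinches it can stay upright as the lid rises.
- lid_pointer (a point): Tip of the lid's steel pointer, which runs along the lid's left edge: 120 mm in front of the hinge line, at dryer y = +71 mm. Moves with the lid; its x axis points along the pointer back to the hinge.
- index (a joint): Angle in rad at which the index pointer is set, 0.45 to 0.80; the same zero and direction as the lid's angle, so the lid is at the mark when both are equal. Held by light friction (0.12 N m).
- index_tip (a point): Tip of the index pointer, a thin dark steel rod on the same hinge line, beside the lid at dryer y = +83 mm, 120 mm from the hinge line. Its x axis points along the rod back to the hinge line.
- tray: Loose aluminium tray, 0.2 kg: open bin 84 x 84 x 14 mm, walls and floor 4 mm; origin at the centre of the bin's underside. A flat tongue (16 mm wide, 6 mm thick) runs along -x to an upright black grip. It goes into the slot bin first (+x ahead); fully home its origin is at dryer x = +3 mm and the grip stays outside.
- tray_grip (a point): Point to grip on the tray: on the upright black grip block (30 mm along the tray's x, 16 mm along y, top 40 mm above the table), at tray x = -122 mm, y = 0, 30 mm above the tray's underside. Axes as the tray's.
- cuff: Silver open bracelet, 48 x 60 x 7 mm, lying loose in the tray's bin; origin at the centre of its underside.
- stamp_cup: Bystander, to be left where it is. Black cup full of steel stamps, 76 mm across, 77 mm high, to the left of the dryer; origin under its centre.
- steel_block: Bystander, to be left where it is. Flat steel block 62 x 62 x 19 mm, left of the tray; origin under its centre.
- bench_pliers: Bystander, to be left where it is. Pliers, 72 x 166 x 12 mm, lying at the right front; origin under their centre.
- loupe: Bystander, to be left where it is. Black eye loupe, a ring 31 mm across and 19 mm high, at the left front; origin under its centre.

How it is judged:
By the outcome, as a careful person would: the job done as asked, in the order asked, and still so for the second after the job is handed in, while the arm keeps its last pose, push and grip.
It also fails if it takes over 50 s, if anything falls off the work surface, if the arm or the gripper's body presses on something with over 40 N, if the wrist force passes 120 N, or if a joint passes its speed limit or range.

## Working session

There is one attempt and no reset: what is moved stays moved. The work goes in short steps, Python scripts to look and compute and a tool call to move; the robot and the scene stay as the last step left them, time stands still between calls to the robot, and variables do not carry over. Pictures are saved under pics/ and viewed, at most 10 in all, crops included, and the job is handed in when it is done.

Besides the shell and the picture viewer there is one more tool, called after ">>>" as name(argument=value, ...), one argument or row to a line, values as JSON. jog_arm: Moves the arm, as the interface text tells. Shifts and turns lie within -1 to 1; 1 stands for 0.1 m of shift or 180 degrees of turn. Its arguments: {"type":"object","properties":{"motion":{"type":"array","items":{"type":"array","items":{"type":"array","items":{"type":"number"}}}},"grip_force":{"type":"number"}},"required":["motion"]}

```bash
ls; mkdir -p pics
python3 - <<'E'
from cell import env
import cv2,numpy as np
o=env.get_obs();print({k:np.round(v,3).tolist() for k,v in o.items()})
for n in("scene","top"):
    p,d=env.read_camera(n);cv2.imwrite(f"pics/{n}0.png",p[:,:,::-1]);np.savez(f"pics/{n}0.npz",p=p,d=d)
    print(n,env.camera_info(n))
print(env.camera_info("wrist"))
E
```

```text
pics
{'time_s': 0.0, 'qpos': [-64.798, 18.439, -4.017, 83.176, 1.296, 78.54, -3.261], 'joint_velocities': [-0.021, 0.046, 0.004, -0.066, -0.103, -0.14, -0.053], 'effort': [-0.0, -49.131, -0.404, -31.253, -0.064, 0.044, 0.0], 'tool_pos': [0.268, 0.591, 0.235], 'tool_rot': [-179.891, 0.007, 155.608], 'force': [-0.816, -0.965, 0.313], 'wrist_torque': [-0.044, -0.003, 0.011], 'grasp_force': 0.0, 'grip_width': 0.087}
scene {'camera_matrix': array([[417.00583339,   0.        , 260.53505114],
       [  0.        , 417.00583339, 196.14243545],
       [  0.        ,   0.        ,   1.        ]]), 'origin': array([ 0.13797053, -0.87367441,  0.84930215]), 'orientation': array([-129.09995536,   -0.74228961,  -28.96576257])}
top {'camera_matrix': array([[445.95101117,   0.        , 254.21538494],
       [  0.        , 445.95101117, 183.15773997],
       [  0.        ,   0.        ,   1.        ]]), 'origin': array([ 0.52517293, -0.01650994,  1.42676074]), 'orientation': array([-1.76642564e+02,  1.10400549e-01, -8.98538870e+01])}
{'camera_matrix': array([[296.65072969,   0.        , 255.36920604],
       [  0.        , 296.65072969, 190.45461666],
       [  0.        ,   0.        ,   1.        ]]), 'mount': array([[ 4.63727574e-04, -9.67356508e-01, -2.53418963e-01,
         6.84955702e-02],
       [ 9.99999558e-01,  6.55990429e-04, -6.74177025e-04,
        -7.43900705e-04],
       [ 8.18409947e-04, -2.53418538e-01,  9.67356385e-01,
        -1.47364397e-01],
       [ 0.00000000e+00,  0.00000000e+00,  0.00000000e+00,
         1.00000000e+00]])}
```

View pics/top0.png

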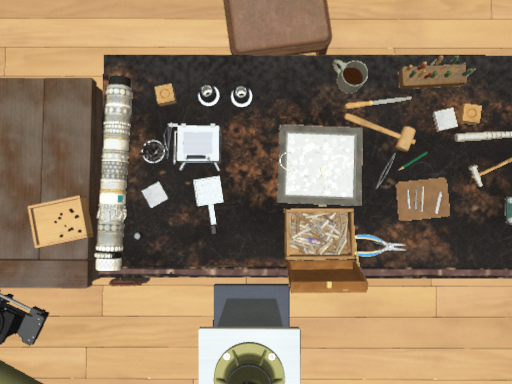

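View pics/scene0.png

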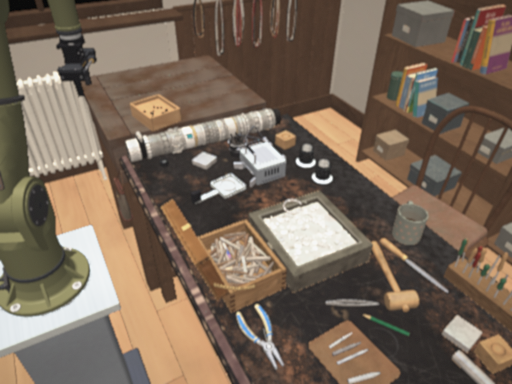

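The top view shows the dryer at about (197,145) with its front toward the robot. The tray is at (208,190) with its black grip at (213,230), the cup at (153,151), the block at (154,194) and the loupe at (137,236).

```bash
cat > h.py <<'E'
import numpy as np,cv2
from scipy.spatial.transform import Rotation as R
def cam(env,n,obs=None):
    i=env.camera_info(n);K=np.array(i["camera_matrix"])
    if n=="wrist":
        T=np.eye(4);T[:3,:3]=R.from_euler('xyz',obs["tool_rot"],degrees=True).as_matrix();T[:3,3]=obs["tool_pos"]
        T=T@np.array(i["mount"])
    else:
        T=np.eye(4);T[:3,:3]=R.from_euler('xyz',i["orientation"],degrees=True).as_matrix();T[:3,3]=i["origin"]
    return K,T
def plane(K,T,uv,z):
    uv=np.atleast_2d(uv).astype(float);r=np.c_[(uv-K[:2,2])/K[[0,1],[0,1]],np.ones(len(uv))]@T[:3,:3].T
    return T[:3,3]+r*((z-T[2,3])/r[:,2])[:,None]
def depthpts(K,T,d):
    v,u=np.indices(d.shape);c=np.stack([(u-K[0,2])/K[0,0]*d,(v-K[1,2])/K[1,1]*d,d],-1)
    return c@T[:3,:3].T+T[:3,3]
def proj(K,T,P):
    c=(np.atleast_2d(P)-T[:3,3])@T[:3,:3];return c[:,:2]/c[:,2:]*K[[0,1],[0,1]]+K[:2,2]
E
python3 - <<'E'
from cell import env
from h import *
z=np.load("pics/top0.npz");K,T=cam(env,"top");P=depthpts(K,T,z["d"])
g=lambda u,v:np.round(P[v,u],3).tolist()
for n,c in dict(dry=(197,145),bin=(208,190),grip=(213,230),cup=(153,151),block=(154,194),loupe=(137,236),table=(180,230)).items():print(n,g(*c))
h=P[...,2];m=((h>0.05)&(h<.085)).astype(np.uint8);m[:,:165]=0;m[:,235:]=0;m[:110]=0;m[180:]=0
pts=P[m>0][:,:2].astype(np.float32);print(cv2.minAreaRect(pts))
b=z["p"][...,::-1][105:245,125:245]
cv2.imwrite("pics/c1.png",cv2.resize(b,None,fx=4.2,fy=4.2,interpolation=cv2.INTER_CUBIC))
E
```

```text
dry [0.721, 0.162, 0.071]
bin [0.586, 0.134, 0.004]
grip [0.461, 0.113, 0.042]
cup [0.703, 0.297, 0.066]
block [0.573, 0.303, 0.018]
loupe [0.44, 0.356, 0.013]
table [0.459, 0.222, 0.002]
((0.728100597858429, 0.17346158623695374), (0.15741202235221863, 0.1237611472606659), 89.8912353515625)
```

View pics/c1.png

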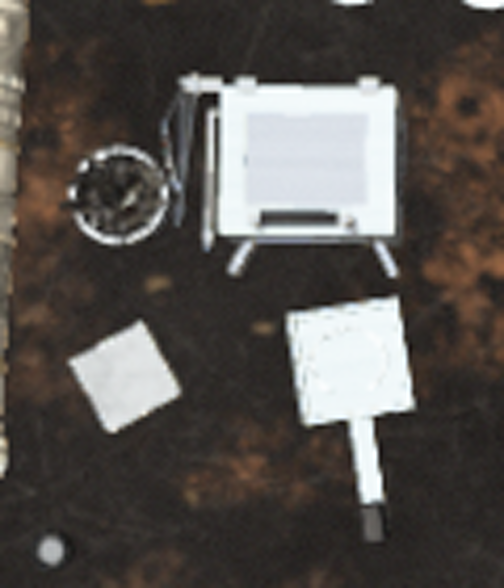

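The crop shows the dryer with its black bar at (298,217), the lid pointer at (208,180), the index rod at about (183,160) beside the cup, and the tray turned about 9°. I'll take the wrist camera over for an accurate look.

>>> jog_arm(
  motion=[
    [[0,0,-0.3,0,0,-0.045,0],[0,0,-0.6,0,0,-0.09,0],[0,0,-0.6,0,0,-0.1355,0],[0,0,-0.6,0,0,-0.1355,0]],
  ],
)

```text
time_s: 0.5
tool_pos: [0.2686, 0.5922, 0.2972]
tool_rot: [179.9, 0.0, -180.0]
force: [0.0, 0.0, -0.4]
grip_width: 0.087
grasp_force: 0.0
```

>>> jog_arm(
  motion=[
    [[-0.2,-0.4,0,0,0,0,0],[-0.4,-0.9,0,0,0,0,0],[-0.4,-0.9,0,0,0,0,0]],
  ],
)

```text
time_s: 0.8
tool_pos: [0.3133, 0.4953, 0.2954]
tool_rot: [-179.7, 0.1, 179.3]
force: [0.3, -0.1, 0.1]
grip_width: 0.087
grasp_force: 0.0
```

>>> jog_arm(
  motion=[
    [[-0.2,-0.5,0,0,0,0,0],[-0.4,-0.9,0,0,0,0,0],[-0.4,-0.9,0,0,0,0,0]],
  ],
)

```text
time_s: 1.1
tool_pos: [0.3532, 0.405, 0.296]
tool_rot: [-179.8, 0.1, 179.2]
force: [0.1, -0.7, -0.2]
grip_width: 0.0873
grasp_force: 0.0
```

>>> jog_arm(
  motion=[
    [[-0.2,-0.5,0,0,0,0,0],[-0.4,-0.9,0,0,0,0,0],[-0.4,-0.9,0,0,0,0,0]],
  ],
)

```text
time_s: 1.4
tool_pos: [0.3923, 0.3153, 0.2961]
tool_rot: [-179.8, 0.1, 179.2]
force: [0.6, -0.1, 0.0]
grip_width: 0.0869
grasp_force: 0.0
```

>>> jog_arm(
  motion=[
    [[-0.2,-0.5,0,0,0,0,0],[-0.4,-0.9,0,0,0,0,0],[-0.4,-0.9,0,0,0,0,0]],
  ],
)

```text
time_s: 1.7
tool_pos: [0.4315, 0.2254, 0.2961]
tool_rot: [-179.8, 0.0, 179.2]
force: [0.3, 0.6, 0.3]
grip_width: 0.087
grasp_force: 0.0
```

>>> jog_arm(
  motion=[
    [[-0.2,-0.5,0,0,0,0,0],[-0.4,-0.9,0,0,0,0,0],[-0.4,-0.9,0,0,0,0,0],[-0.4,-0.9,0,0,0,0,0]],
  ],
)

```text
time_s: 2.1
tool_pos: [0.4684, 0.1421, 0.2959]
tool_rot: [180.0, -0.1, 179.8]
force: [-0.4, 0.5, -0.5]
grip_width: 0.0869
grasp_force: 0.0
```

Run:
```python
from cell import env
from h import *
o=env.get_obs();p,d=env.read_camera("wrist");np.savez("pics/w1.npz",p=p,d=d,pos=o["tool_pos"],rot=o["tool_rot"])
cv2.imwrite("pics/w1.png",cv2.resize(p[:,:,::-1],(800,600),interpolation=cv2.INTER_CUBIC))
```

```text
(no output)
```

View pics/w1.png

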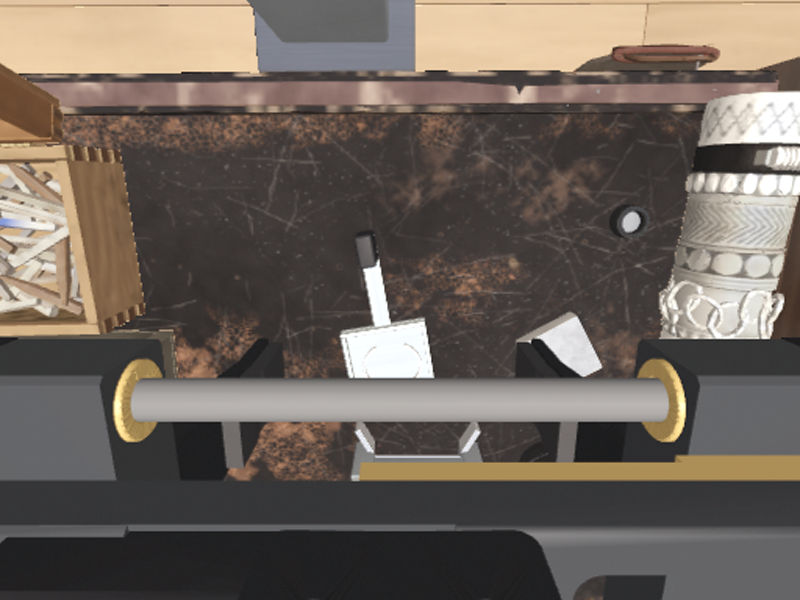

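The wrist view (upside down, forward is down) shows the black tray grip at (366,248), the bin's near corners at (341,331) and (427,318), and the dryer guides at (365,440) and (470,440). The gripper hides the rest.

Run:
```python
from cell import env
from h import *
z=np.load("pics/w1.npz");K,T=cam(env,"wrist",dict(tool_pos=z["pos"],tool_rot=z["rot"]))
P=depthpts(K,T,z["d"]);X,Y,Z=P[...,0],P[...,1],P[...,2]
s=.64
f=lambda u,v,h:np.round(plane(K,T,[u*s,v*s],h)[0],4).tolist()
print("table z",np.median(Z[100:130,200:225]),np.median(Z[180:200,100:120]))
m=(Z>.03)&(Z<.05)&(abs(X-.46)<.05)&(abs(Y-.115)<.05)
pt=P[m];print("grip",m.sum(),np.percentile(pt,[2,50,98],axis=0).round(4).tolist(),cv2.minAreaRect(pt[:,:2].astype(np.float32)))
w=z["p"].min(-1)>140
m=w&(Z>.001)&(X>.475)&(X<.525)&(abs(Y-.12)<.05)
pt=P[m];c=np.polyfit(pt[:,0],pt[:,1],1);print("tongue",m.sum(),np.degrees(np.arctan(c[0])),np.polyval(c,.5), pt[:,2].mean())
print("bincorners",f(341,331,.014),f(427,318,.014))
print("guides",[f(*q,.022) for q in((357,425),(372,453),(478,425),(462,453))],"front edge",f(357,458,.062),f(480,460,.062))
# top: lid
z=np.load("pics/top0.npz");K,T=cam(env,"top");p=z["p"];P=depthpts(K,T,z["d"])
m=((p.min(-1)>170)).astype(np.uint8);m[:, :176]=0;m[:,222:]=0;m[:122]=0;m[161:]=0
n,l,st,ce=cv2.connectedComponentsWithStats(m);k=1+st[1:,4].argmax();uv=np.argwhere(l==k)[:,::-1]
r=cv2.minAreaRect(plane(K,T,uv,.069)[:,:2].astype(np.float32));print("lid",r,cv2.boxPoints(r).round(4).tolist())
m=p.max(-1)<90;m[:,:185]=0;m[:,207]=0;m[:,208:]=0;m[:152]=0;m[160:]=0
uv=np.argwhere(m)[:,::-1];b=plane(K,T,uv,.108);print("bar",len(b),b.mean(0),b.min(0),b.max(0),np.degrees(np.arctan(np.polyfit(b[:,1],b[:,0],1)[0])))
m=((p.min(-1)>170)).astype(np.uint8);m[:174]=0;m[207:]=0;m[:,190:]*=1;m[:,:188]=0;m[:,230:]=0
r=cv2.minAreaRect(plane(K,T,np.argwhere(m)[:,::-1],.014)[:,:2].astype(np.float32));print("bin",r)
```

```text
table z -0.001080415954446634 -0.0008462175456615817
grip 253 [[0.4483, 0.1023, 0.0328], [0.4617, 0.1115, 0.0388], [0.477, 0.1196, 0.0408]] ((0.462877094745636, 0.1108524426817894), (0.029721302911639214, 0.016185861080884933), 9.41383171081543)
tongue 294 7.244589554839361 0.11737404758235367 0.005374894761968216
bincorners [0.5449, 0.0841, 0.014] [0.532, 0.1678, 0.014]
guides [[0.6424, 0.0978, 0.022], [0.6745, 0.1124, 0.022], [0.6428, 0.2202, 0.022], [0.6749, 0.205, 0.022]] front edge [0.6537, 0.1011, 0.062] [0.6562, 0.2161, 0.062]
lid ((0.7309868335723877, 0.1622861623764038), (0.11122380197048187, 0.1297171711921692), 0.13385175168514252) [[0.6751999855041504, 0.22699999809265137], [0.6754999756813049, 0.09730000048875809], [0.7868000268936157, 0.09759999811649323], [0.7864000201225281, 0.2273000031709671]]
bar 36 [0.68150843 0.16101894 0.108     ] [0.6799552  0.13572501 0.108     ] [0.68306155 0.18631737 0.108     ] -0.12747471106387562
bin ((0.5802400708198547, 0.1321161687374115), (0.0936041995882988, 0.08407339453697205), 9.127561569213867)
```

>>> jog_arm(
  motion=[
    [[0.03,-0.15,0.3,0,0,-0.025,0],[0.06,-0.31,0.6,0,0,-0.05,0],[0.06,-0.31,0.9,0,0,-0.05,0],[0.06,-0.31,0.9,0,0,-0.05,0]],
  ],
)

```text
time_s: 2.55
tool_pos: [0.459, 0.112, 0.2025]
tool_rot: [-179.9, -0.5, -170.9]
force: [-1.6, 0.1, -0.1]
grip_width: 0.0869
grasp_force: 0.0
```

>>> jog_arm(
  motion=[
    [[0,0,0.3,0,0,0,0],[0,0,0.6,0,0,0,0],[0,0,0.9,0,0,0,0],[0,0,0.9,0,0,0,0]],
  ],
)

```text
time_s: 2.95
tool_pos: [0.46, 0.1122, 0.1143]
tool_rot: [-179.9, -0.4, -170.9]
force: [-0.3, -0.8, 0.5]
grip_width: 0.0871
grasp_force: 0.0
```

>>> jog_arm(
  motion=[
    [[0,0,0.3,0,0,0,0],[-0.02,0,0.6,0,0,0,0],[-0.02,0,0.87,0,0,0,0],[-0.02,0,0.87,0,0,0,0]],
  ],
)

```text
time_s: 3.35
tool_pos: [0.4631, 0.1122, 0.0286]
tool_rot: [-180.0, -0.2, -170.9]
force: [-0.3, -0.1, 0.3]
grip_width: 0.087
grasp_force: 0.0
```

>>> jog_arm(
  motion=[
    [[0,0,0,0,0,0,0.6],[0,0,0,0,0,0,0.9],[0,0,0,0,0,0,1],[0,0,0,0,0,0,1],[0,0,0,0,0,0,1]],
  ],
  grip_force=20,
)

```text
time_s: 3.85
tool_pos: [0.4649, 0.1115, 0.0303]
tool_rot: [180.0, 0.1, -171.0]
force: [-0.8, -0.2, -0.3]
grip_width: 0.055
grasp_force: 0.0
```

>>> jog_arm(
  motion=[
    [[0,0,0,0,0,0,1],[0,0,0,0,0,0,1],[0,0,0,0,0,0,1],[0,0,0,0,0,0,1]],
  ],
)

```text
time_s: 4.25
tool_pos: [0.4644, 0.1112, 0.0295]
tool_rot: [-180.0, -0.0, -171.0]
force: [0.4, 0.1, 0.1]
grip_width: 0.0231
grasp_force: 0.0
```

>>> jog_arm(
  motion=[
    [[0,0,0,0,0,0,1],[0,0,0,0,0,0,1],[0,0,0,0,0,0,1],[0,0,0,0,0,0,1]],
  ],
)

```text
time_s: 4.65
tool_pos: [0.4644, 0.1113, 0.0295]
tool_rot: [180.0, -0.0, -171.0]
force: [-0.6, -0.5, -0.1]
grip_width: 0.0158
grasp_force: 20.0
```

>>> jog_arm(
  motion=[
    [[0,0,0,0,0,0.01,1],[0,0,0,0,0,0.02,1],[0,0,0,0,0,0.03,1],[0,0,0,0,0,0.04,1],[0,0,0,0,0,0.05,1]],
  ],
)

```text
time_s: 5.15
tool_pos: [0.4644, 0.1115, 0.0295]
tool_rot: [180.0, 0.0, 180.0]
force: [0.3, 0.6, -0.2]
grip_width: 0.0159
grasp_force: 20.0
```

>>> jog_arm(
  motion=[
    [[0,0.1,0,0,0,0,1],[0,0.2,0,0,0,0,1],[0,0.3,0,0,0,0,1],[0,0.4,0,0,0,0,1],[0,0.48,0,0,0,0,1]],
  ],
)

```text
time_s: 5.65
tool_pos: [0.4643, 0.1606, 0.0295]
tool_rot: [180.0, -0.0, -179.9]
force: [0.5, -0.9, -0.0]
grip_width: 0.0155
grasp_force: 20.0
```

```bash
cat > tray.py <<'E'
from cell import env
from h import *
import sys
o=env.get_obs();p,d=env.read_camera("top");cv2.imwrite("pics/t_%s.png"%sys.argv[1],p[:,:,::-1])
print(o["tool_pos"].round(4) if hasattr(o["tool_pos"],"round") else o["tool_pos"],o["tool_rot"],o["grip_width"],o["force"])
K,T=cam(env,"top")
m=(p.min(-1)>170).astype(np.uint8);m[:,:180]=0;m[:,225:]=0;m[:170]=0;m[215:]=0
n,l,st,ce=cv2.connectedComponentsWithStats(m)
for k in range(1,n):
    if st[k,4]>60:print("white",st[k],cv2.minAreaRect(plane(K,T,np.argwhere(l==k)[:,::-1],.014)[:,:2].astype(np.float32)))
cv2.imwrite("pics/tc_%s.png"%sys.argv[1],cv2.resize(p[100:260,120:280,::-1],None,fx=3.7,fy=3.7,interpolation=cv2.INTER_CUBIC))
E
python3 tray.py 1
```

```text
[0.4643 0.1606 0.0295] [ 1.79993325e+02 -9.49868936e-03 -1.79939598e+02] 0.015462107375959634 [ 0.48646306 -0.91754923 -0.01120582]
white [186 177  27  38 782] ((0.568672239780426, 0.16140228509902954), (0.11752095818519592, 0.08260341733694077), 0.4638165235519409)
```

>>> jog_arm(
  motion=[
    [[-0.1,0,0,0,0,0,1],[-0.2,0,0,0,0,0,1],[-0.3,0,0,0,0,0,1],[-0.4,0,0,0,0,0,1],[-0.5,0,0,0,0,0,1]],
  ],
)

```text
time_s: 6.2
tool_pos: [0.5154, 0.159, 0.0295]
tool_rot: [-180.0, -0.0, 180.0]
force: [-1.7, -0.7, 1.6]
grip_width: 0.0156
grasp_force: 20.0
```

>>> jog_arm(
  motion=[
    [[-0.06,0,0,0,0,0,1],[-0.12,0,0,0,0,0,1],[-0.18,0,0,0,0,0,1],[-0.24,0,0,0,0,0,1],[-0.3,0,0,0,0,0,1]],
  ],
)

```text
time_s: 6.7
tool_pos: [0.5449, 0.1593, 0.0295]
tool_rot: [180.0, 0.0, 180.0]
force: [-1.6, -0.7, -0.1]
grip_width: 0.0156
grasp_force: 20.0
```

```bash
python3 tray.py 2
```

```text
[0.5449 0.1593 0.0295] [1.79996438e+02 7.16532288e-03 1.79999334e+02] 0.015575385256757852 [-1.57498249 -0.66824663 -0.06374269]
white [187 170  26  21 287] ((0.6177088022232056, 0.1603613942861557), (0.06364583969116211, 0.07965677976608276), 0.1363665759563446)
```

View pics/tc_2.png

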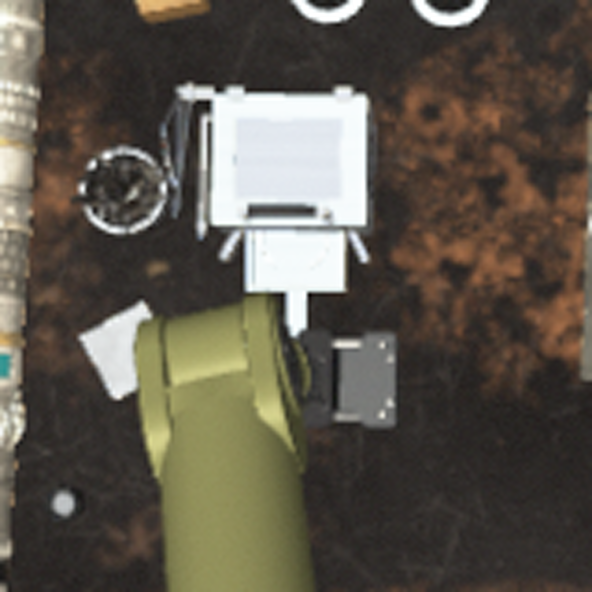

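The tray (bin x 247–345) is entering the slot midway between the guides (232 and 358). I'll push on.

>>> jog_arm(
  motion=[
    [[-0.1,0,0,0,0,0,1],[-0.2,0,0,0,0,0,1],[-0.3,0,0,0,0,0,1],[-0.4,0,0,0,0,0,1],[-0.5,0,0,0,0,0,1]],
  ],
)

```text
time_s: 7.25
tool_pos: [0.5954, 0.1592, 0.0295]
tool_rot: [180.0, 0.0, 180.0]
force: [-2.3, 0.2, 0.6]
grip_width: 0.016
grasp_force: 20.0
```

>>> jog_arm(
  motion=[
    [[-0.03,0,0,0,0,0,1],[-0.06,0,0,0,0,0,1],[-0.09,0,0,0,0,0,1],[-0.12,0,0,0,0,0,1],[-0.12,0,0,0,0,0,1]],
  ],
)

```text
time_s: 7.75
tool_pos: [0.607, 0.1593, 0.0296]
tool_rot: [180.0, 0.1, 180.0]
force: [0.7, -0.1, -1.8]
grip_width: 0.016
grasp_force: 20.0
```

>>> jog_arm(
  motion=[
    [[-0.01,0,0,0,0,0,1],[-0.02,0,0,0,0,0,1],[-0.03,0,0,0,0,0,1],[-0.04,0,0,0,0,0,1],[-0.04,0,0,0,0,0,1]],
  ],
)

```text
time_s: 8.25
tool_pos: [0.6102, 0.1593, 0.0295]
tool_rot: [180.0, -0.0, 180.0]
force: [-0.9, -0.1, -1.2]
grip_width: 0.0159
grasp_force: 20.0
```

>>> jog_arm(
  motion=[
    [[-0.01,0,0,0,0,0,1],[-0.02,0,0,0,0,0,1],[-0.03,0,0,0,0,0,1],[-0.03,0,0,0,0,0,1]],
  ],
)

```text
time_s: 8.65
tool_pos: [0.6104, 0.1594, 0.0295]
tool_rot: [-180.0, -0.4, -180.0]
force: [-10.8, -0.8, 6.8]
grip_width: 0.0154
grasp_force: 20.0
```

>>> jog_arm(
  motion=[
    [[-0.01,0,0,0,0,0,1],[-0.02,0,0,0,0,0,1],[-0.02,0,0,0,0,0,1]],
  ],
)

```text
time_s: 8.95
tool_pos: [0.6106, 0.1595, 0.0295]
tool_rot: [-180.0, -0.6, -180.0]
force: [-13.7, -1.2, 9.9]
grip_width: 0.0158
grasp_force: 20.0
```

>>> jog_arm(
  motion=[
    [[0.03,0,0,0,0,0,1],[0.03,0,0,0,0,0,0.5],[0.03,0,0,0,0,0,0.2],[0.03,0,0,0,0,0,0.2],[0.03,0,0,0,0,0,0.2]],
  ],
)

```text
time_s: 9.45
tool_pos: [0.6131, 0.1592, 0.0298]
tool_rot: [180.0, 0.1, 180.0]
force: [-0.1, -0.7, 0.0]
grip_width: 0.0403
grasp_force: 0.0
```

>>> jog_arm(
  motion=[
    [[0,0,0,0,0,0,0.2],[0,0,0,0,0,0,0.2],[0,0,-0.2,0,0,0,0.2],[0,0,-0.5,0,0,0,0.2],[0,0,-0.9,0,0,0,0.2]],
  ],
)

```text
time_s: 9.95
tool_pos: [0.611, 0.1589, 0.1186]
tool_rot: [-179.9, -0.2, 180.0]
force: [1.0, -0.5, 0.9]
grip_width: 0.0688
grasp_force: 0.0
```

>>> jog_arm(
  motion=[
    [[0.2,0,-0.4,0,0,0,0.2],[0.4,0,-0.8,0,0,0,0.2],[0.6,0,-1,0,0,0,0.2],[0.6,0,-1,0,0,0,0.2]],
  ],
)

```text
time_s: 10.35
tool_pos: [0.5527, 0.1602, 0.2239]
tool_rot: [179.8, 0.3, -179.9]
force: [0.1, 0.1, -0.0]
grip_width: 0.0698
grasp_force: 0.0
```

```bash
python3 - <<'E'
from cell import env
from h import *
o=env.get_obs();print(np.round(o["qpos"],1),o["tool_pos"],o["tool_rot"],o["grip_width"])
p,d=env.read_camera("wrist");np.savez("pics/w2.npz",p=p,d=d,pos=o["tool_pos"],rot=o["tool_rot"])
E
python3 tray.py 3
```

```text
[-34.8   9.4  18.   96.1  -3.1  74.6  73.9] [0.55274625 0.16024173 0.22385115] [ 179.78009479    0.33042562 -179.9411798 ] 0.06979072053616082
[0.5529 0.1598 0.2215] [ 179.86985045    0.2127146  -179.95910086] 0.06977275268466175 [ 0.34388729  0.92607742 -0.72666464]
```

>>> jog_arm(
  motion=[
    [[-0.1,0,-0.1,0,0,0.04,0.2],[-0.2,0,-0.2,0,0,0.08,0.2],[-0.3,0,-0.3,0,0,0.12,0.2],[-0.4,0,-0.4,0,0,0.16,0.2],[-0.5,0,-0.4,0,0,0.2,0.2]],
  ],
)

```text
time_s: 10.95
tool_pos: [0.6037, 0.1589, 0.2587]
tool_rot: [-179.9, 0.0, 143.7]
force: [0.7, -0.4, 0.2]
grip_width: 0.07
grasp_force: 0.0
```

>>> jog_arm(
  motion=[
    [[0,0,0,0,0,0.04,0.2],[0,0,0,0,0,0.08,0.2],[0,0,0,0,0,0.12,0.2],[0,0,0,0,0,0.16,0.2],[0,0,0,0,0,0.2,0.2]],
  ],
)

```text
time_s: 11.45
tool_pos: [0.6025, 0.1587, 0.2569]
tool_rot: [-179.8, 0.1, 107.7]
force: [-0.7, -0.0, -0.2]
grip_width: 0.0691
grasp_force: 0.0
```

>>> jog_arm(
  motion=[
    [[0,0,0,0,0,0.04,0.2],[0,0,0,0,0,0.08,0.2],[0,0,0,0,0,0.1,0.2],[0,0,0,0,0,0.1,0.2]],
  ],
)

```text
time_s: 11.85
tool_pos: [0.6025, 0.1588, 0.2572]
tool_rot: [-179.9, 0.1, 90.0]
force: [-0.3, 0.5, -0.3]
grip_width: 0.0696
grasp_force: 0.0
```

>>> jog_arm(
  motion=[
    [[0.2,0.3,0,0,0,0,0.2],[0.4,0.6,0,0,0,0,0.2],[0.4,0.6,0,0,0,0,0.2],[0.4,0.6,0,0,0,0,0.2]],
  ],
)

```text
time_s: 12.25
tool_pos: [0.6625, 0.1991, 0.257]
tool_rot: [-179.8, 0.2, 90.1]
force: [-0.1, -0.1, 0.2]
grip_width: 0.0695
grasp_force: 0.0
```

Run:
```python
from cell import env
from h import *
o=env.get_obs();print(np.round(o["qpos"],1),o["tool_pos"],o["tool_rot"],o["grip_width"])
p,d=env.read_camera("wrist");np.savez("pics/w3.npz",p=p,d=d,pos=o["tool_pos"],rot=o["tool_rot"])
cv2.imwrite("pics/w3.png",cv2.resize(p[:,:,::-1],(800,600),interpolation=cv2.INTER_CUBIC))
```

```text
[-38.9  24.7  28.4  75.4 -11.4  82.9 -11.2] [0.66245824 0.19913244 0.25695188] [-1.79825590e+02  1.51035758e-01  9.00808554e+01] 0.06952216355401683
```

View pics/w3.png

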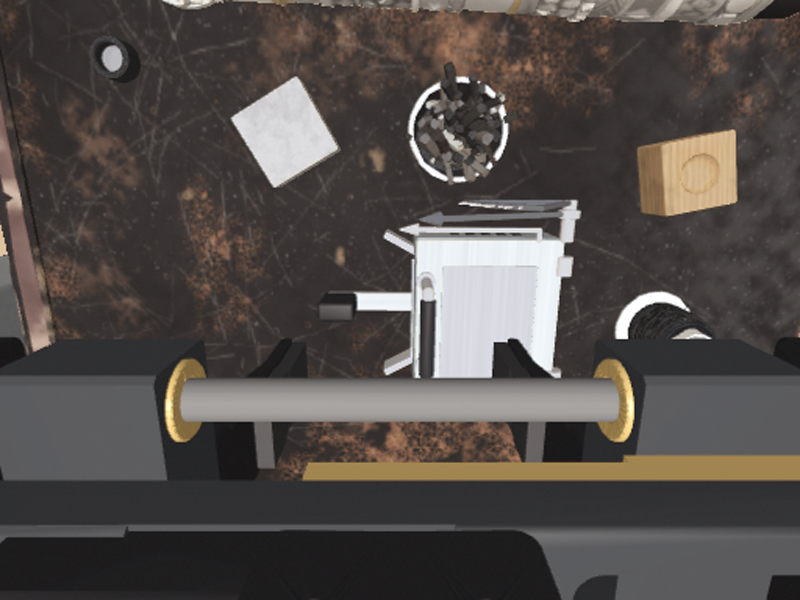

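This view shows the tray home with its grip at (337,305), the bar at (428,340), the index tip at (422,219) with its pivot at (577,213), and the lid pointer tip at (402,230).

Run:
```python
from cell import env
from h import *
z=np.load("pics/w3.npz");K,T=cam(env,"wrist",dict(tool_pos=z["pos"],tool_rot=z["rot"]))
P=depthpts(K,T,z["d"]);s=.64;p=z["p"]
f=lambda u,v,h:np.round(plane(K,T,[u*s,v*s],h)[0],4).tolist()
print("hinge pivots",f(577,214,.066),f(565,266,.066),"lid tip",f(402,230,.066),"lid corners",f(414,238,.069),f(560,238,.069))
m=np.zeros(p.shape[:2],bool);m[182:243,266:284]=1
Z=P[...,2];b=P[m&(p.max(-1)<70)&(Z>.085)&(Z<.125)];print("bar",len(b),b.min(0).round(4),b.max(0).round(4),np.median(b,0).round(4),cv2.minAreaRect(b[:,:2].astype(np.float32)))
v=cv2.getStructuringElement(0,(1,1))
for u in range(262,372,8):
    col=P[125:156,u];print(u,[(125+i,*np.round(col[i],3)) for i in np.argsort(-col[:,2])[:1]], end=' ')
    r=[(vv,round(float(P[vv,u,2]),3),int(p[vv,u].max())) for vv in range(134,150,2)];print(r)
```

```text
hinge pivots [0.7899, 0.2404, 0.066] [0.7849, 0.2024, 0.066] lid tip [0.6641, 0.2287, 0.066] lid corners [0.6728, 0.2233, 0.069] [0.7783, 0.2235, 0.069]
bar 278 [0.676  0.1312 0.1012] [0.6854 0.186  0.1084] [0.6791 0.1583 0.1054] ((0.6807987689971924, 0.15862049162387848), (0.054845135658979416, 0.009227891452610493), 89.34381103515625)
262 [(np.int64(148), np.float64(0.669), np.float64(0.228), np.float64(0.068))] [(134, -0.002, 79), (136, -0.001, 62), (138, -0.0, 64), (140, -0.002, 60), (142, -0.001, 57), (144, 0.065, 145), (146, 0.068, 224), (148, 0.068, 215)]
270 [(np.int64(140), np.float64(0.676), np.float64(0.242), np.float64(0.119))] [(134, -0.002, 56), (136, -0.001, 67), (138, -0.001, 58), (140, 0.119, 134), (142, 0.0, 54), (144, -0.0, 70), (146, 0.068, 228), (148, 0.066, 186)]
278 [(np.int64(140), np.float64(0.684), np.float64(0.242), np.float64(0.118))] [(134, -0.001, 55), (136, 0.113, 99), (138, 0.116, 131), (140, 0.118, 135), (142, 0.117, 120), (144, 0.113, 85), (146, 0.067, 227), (148, 0.067, 224)]
286 [(np.int64(141), np.float64(0.692), np.float64(0.24), np.float64(0.112
[... 1746 characters left out ...]
148, 0.068, 219)]
350 [(np.int64(132), np.float64(0.75), np.float64(0.25), np.float64(0.125))] [(134, 0.123, 81), (136, 0.077, 119), (138, 0.078, 119), (140, -0.001, 54), (142, -0.002, 68), (144, -0.002, 60), (146, -0.002, 54), (148, -0.001, 58)]
358 [(np.int64(131), np.float64(0.766), np.float64(0.249), np.float64(0.099))] [(134, 0.067, 150), (136, 0.071, 123), (138, 0.072, 121), (140, 0.0, 69), (142, -0.002, 77), (144, 0.0, 84), (146, -0.0, 98), (148, -0.001, 114)]
366 [(np.int64(136), np.float64(0.783), np.float64(0.242), np.float64(0.073))] [(134, 0.071, 206), (136, 0.073, 221), (138, 0.072, 222), (140, 0.07, 197), (142, 0.071, 218), (144, 0.07, 215), (146, 0.07, 213), (148, 0.068, 210)]
```

```bash
cat > idx.py <<'E'
from h import *
def rod(P,lo,hi,x0,x1,zmin):
    m=(P[...,1]>lo)&(P[...,1]<hi)&(P[...,0]>x0)&(P[...,0]<x1)&(P[...,2]>zmin)&(P[...,2]<.2)
    q=P[m];best=None
    vx,vy,c0,c1=cv2.fitLine(q[:,[0,2]].astype(np.float32),cv2.DIST_HUBER,0,.001,.001).ravel()
    return m.sum(),round(float(-np.arctan(vy/vx)),4),[round(float(c1+vy/vx*(x-c0)),4) for x in(.69,.783)]
E
python3 - <<'E'
from cell import env
from idx import *
z=np.load("pics/w3.npz");K,T=cam(env,"wrist",dict(tool_pos=z["pos"],tool_rot=z["rot"]))
P=depthpts(K,T,z["d"])
for lo,hi in((.239,.2455),(.24,.244)):print(rod(P,lo,hi,.69,.77,.06))
q=P[(P[...,1]>.239)&(P[...,1]<.2455)&(P[...,0]>.65)&(P[...,0]<.77)&(P[...,2]>.06)];print(q[q[:,0].argmin()],len(q))
print("lid",rod(P,.227,.232,.665,.77,.05))
E
```

```text
(np.int64(283), 0.4512, [0.1126, 0.0675])
(np.int64(227), 0.4516, [0.1127, 0.0676])
[0.67407677 0.24162936 0.11912713] 366
lid (np.int64(298), 0.0019, [0.0668, 0.0667])
```

>>> jog_arm(
  motion=[
    [[-0.2,0.09,0.3,0,0,0,0.2],[-0.4,0.18,0.6,0,0,0,0.2],[-0.4,0.18,0.8,0,0,0,0.2],[-0.4,0.18,0.8,0,0,0,0.2]],
  ],
)

```text
time_s: 12.7
tool_pos: [0.6781, 0.1568, 0.1764]
tool_rot: [-179.7, 0.1, 89.9]
force: [-0.3, -0.1, 0.3]
grip_width: 0.0695
grasp_force: 0.0
```

>>> jog_arm(
  motion=[
    [[0,0,0.2,0,0,0,0.2],[0,0,0.4,0,0,0,0.2],[0,0,0.6,0,0,0,0.2],[0,0,0.6,0,0,0,0.2]],
  ],
)

```text
time_s: 13.1
tool_pos: [0.6786, 0.1596, 0.1183]
tool_rot: [-179.8, 0.0, 90.1]
force: [-0.3, 0.7, 0.2]
grip_width: 0.0696
grasp_force: 0.0
```

>>> jog_arm(
  motion=[
    [[0,0.02,0.1,0,0,0,0.2],[0,0.02,0.21,0,0,0,0.2],[0,0.02,0.21,0,0,0,0.2],[0,0.02,0.21,0,0,0,0.2]],
  ],
)

```text
time_s: 13.5
tool_pos: [0.6825, 0.1593, 0.0987]
tool_rot: [180.0, -0.0, 90.0]
force: [0.2, -0.1, -0.2]
grip_width: 0.0697
grasp_force: 0.0
```

>>> jog_arm(
  motion=[
    [[0,0,0,0,0,0,0.7],[0,0,0,0,0,0,1],[0,0,0,0,0,0,1],[0,0,0,0,0,0,1],[0,0,0,0,0,0,1]],
  ],
  grip_force=35,
)

```text
time_s: 14.0
tool_pos: [0.6825, 0.1593, 0.0987]
tool_rot: [180.0, -0.0, 90.0]
force: [0.1, -0.2, -0.3]
grip_width: 0.0376
grasp_force: 0.0
```

>>> jog_arm(
  motion=[
    [[0,0,0,0,0,0,1],[0,0,0,0,0,0,1],[0,0,0,0,0,0,1],[0,0,0,0,0,0,1],[0,0,0,0,0,0,1]],
  ],
)

```text
time_s: 14.5
tool_pos: [0.6813, 0.1592, 0.0983]
tool_rot: [-179.8, 0.0, 90.0]
force: [-5.0, -0.8, 2.4]
grip_width: 0.0098
grasp_force: 35.0
```

>>> jog_arm(
  motion=[
    [[0,0.02,-0.05,0,0,0,1],[0,0.04,-0.1,0,0,0,1],[0,0.065,-0.15,0,0,0,1],[0,0.09,-0.195,0,0,0,1]],
  ],
)

```text
time_s: 14.9
tool_pos: [0.6904, 0.1592, 0.1178]
tool_rot: [-179.8, 0.0, 90.0]
force: [-5.7, -0.2, -0.7]
grip_width: 0.0099
grasp_force: 35.0
```

>>> jog_arm(
  motion=[
    [[0,0.03,-0.045,0,0,0,1],[0,0.06,-0.09,0,0,0,1],[0,0.095,-0.13,0,0,0,1],[0,0.13,-0.175,0,0,0,1],[0,0.13,-0.175,0,0,0,1]],
  ],
)

```text
time_s: 15.4
tool_pos: [0.7039, 0.1591, 0.136]
tool_rot: [-179.9, 0.0, 90.0]
force: [-6.2, -0.6, -1.2]
grip_width: 0.0097
grasp_force: 35.0
```

```bash
cat > fin.py <<'E'
from cell import env
from idx import *
import sys
o=env.get_obs();p,d=env.read_camera("wrist");np.savez("pics/%s.npz"%sys.argv[1],p=p,d=d,pos=o["tool_pos"],rot=o["tool_rot"])
cv2.imwrite("pics/%s.png"%sys.argv[1],cv2.resize(p[:,:,::-1],(800,600),interpolation=cv2.INTER_CUBIC))
K,T=cam(env,"wrist",o);P=depthpts(K,T,d)
for n,lo,hi in(("idx",.239,.2455),("lid",.226,.2325)):
    try:print(n,rod(P,lo,hi,.67,.76,.072))
    except Exception as e:print(n,e)
x,_,z=o["tool_pos"];z+=.005
print("kin",np.arctan2(z-.0673,.7833-x)-.3393,np.hypot(z-.0673,.7833-x),o["tool_pos"],o["tool_rot"],o["force"],o["grip_width"])
E
python3 fin.py f1
```

```text
idx (np.int64(1130), 0.4554, [0.1128, 0.0672])
lid (np.int64(998), 0.4117, [0.1076, 0.067])
kin 0.4088920858162745 0.10829329974040611 [0.70392967 0.15914058 0.13597354] [-1.79887531e+02  6.58557981e-03  8.99894718e+01] [-6.1534575  -0.58817256 -1.2185224 ] 0.009742137230478093
```

>>> jog_arm(
  motion=[
    [[0,0.01,-0.01,0,0,0,1],[0,0.02,-0.02,0,0,0,1],[0,0.033,-0.034,0,0,0,1],[0,0.033,-0.034,0,0,0,1],[0,0.033,-0.034,0,0,0,1]],
  ],
)

```text
time_s: 15.95
tool_pos: [0.7066, 0.1591, 0.1387]
tool_rot: [-179.8, 0.0, 90.0]
force: [-6.8, -0.7, -0.6]
grip_width: 0.0094
grasp_force: 35.0
```

```bash
python3 fin.py f2; python3 tray.py 4
```

```text
idx (np.int64(1100), 0.4563, [0.1128, 0.0672])
lid (np.int64(995), 0.4504, [0.1118, 0.0669])
kin 0.44379138317639505 0.10828963463376375 [0.70655123 0.1591084  0.1386955 ] [-1.79812794e+02  2.09100374e-02  8.99959861e+01] [-6.84503653 -0.73805003 -0.56552636] 0.009393562097409347
[0.7065 0.1591 0.1387] [-1.79812361e+02  2.11348202e-02  8.99941664e+01] 0.009887891216622716 [-5.62999682 -0.46397652 -1.82881123]
```

View pics/f2.png

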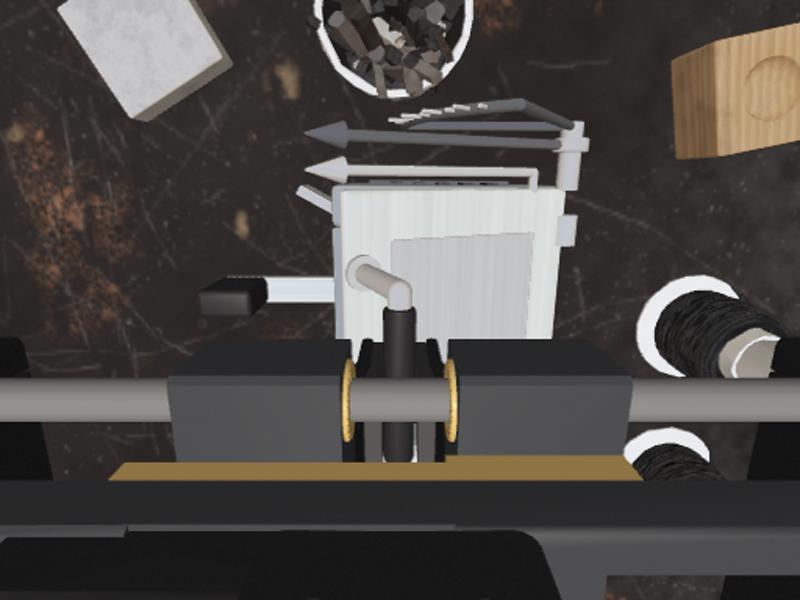

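The two arrow tips are level at (307,130) and (307,170), and the tray's grip is undisturbed at (230,297). One half-millimetre trim, then a final check.

>>> jog_arm(
  motion=[
    [[0,0.005,-0.005,0,0,0,1],[0,0.005,-0.005,0,0,0,1],[0,0.005,-0.005,0,0,0,1],[0,0.005,-0.005,0,0,0,1]],
  ],
)

```text
time_s: 16.45
tool_pos: [0.707, 0.1591, 0.1391]
tool_rot: [-179.8, 0.0, 90.0]
force: [-7.0, -0.6, -0.6]
grip_width: 0.0099
grasp_force: 35.0
```

```bash
python3 fin.py f3
python3 - <<'E'
from cell import env
from h import *
for n in("w3","f3"):
    z=np.load(f"pics/{n}.npz");K,T=cam(env,"wrist",dict(tool_pos=z["pos"],tool_rot=z["rot"]));P=depthpts(K,T,z["d"])
    q=P[(abs(P[...,0]-.61)<.03)&(abs(P[...,1]-.16)<.02)&(P[...,2]>.034)&(P[...,2]<.046)];print(n,len(q),q.min(0),q.max(0))
E
```

```text
idx (np.int64(1103), 0.4574, [0.1129, 0.0671])
lid (np.int64(991), 0.4561, [0.1125, 0.0668])
kin 0.44951472708967805 0.1082987135363662 [0.70698333 0.1591214  0.13913994] [-1.79807396e+02  2.08153188e-02  8.99932970e+01] [-7.01328135 -0.61412546 -0.5890011 ] 0.009859206193360642
w3 275 [0.59431424 0.15180102 0.03499365] [0.62408737 0.16668233 0.04131546]
f3 627 [0.59473994 0.15100875 0.03400022] [0.62475442 0.1667964  0.04117653]
```

```bash
python3 -c "
from cell import env
print(env.sign_off())"
```

```text
the job is handed in; nothing more can be done
None
```

The job is handed in at about 16.5 s. The tray is against the back stop. The bracelet was in the bin as the tray went in, but I couldn't see it once inside. The gripper is holding the lid level with the index pointer (0.456 against 0.457 rad), and nothing else on the table was touched.

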